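# Inspect a printer cartridge on all four sides and rest it on a cleared plate

## Robot

A 6-joint arm with a two-finger parallel gripper is mounted at the origin on the work surface. World frame = base frame: x ahead of the robot, y to its left, z up, the work surface at z = 0. Lengths are in m, angles in rad, forces in N, time in s.
With the tool pointing down it reaches from about 0.3 to 1 m from the base axis. Payload 5.1 kg.
Tool frame: the origin (TCP) lies at the very end of the fingers, on their centre line; the grasp point (between the pads) lies bot.grasp_offset behind it (bot.grasp_offset is the distance from the TCP to the grasp point, in m); z points along the fingers, y is the line along which they close (so a half turn about z gives the same grasp; the last joint's range is limited). The gripper opens to 95 mm and grips with 3 to 60 N. Pads are 20 mm wide; open, the fingers measure 119 mm over their backs; the gripper's body (75 mm by 180 mm) begins 59 mm behind the grasp point.
Start: joints at [-1.207, 0.124, 1.65, -0, 1.367, -0.083], TCP at [0.281, -0.586, 0.215] pointing down, gripper open.
Joint ranges: [-2.61, 2.61], [-1.02, 2.33], [0.03, 2.71], [-1.35, 4.49], [0.32, 2.68], [-2.91, 2.91]. Speed limits (rad/s): [2.57, 2.57, 3.14, 3.14, 3.14, 3.14].

## Interface

Orientations are given as a rotation vector (axis times angle).
In Python, from bench import readout, cams, job_done, spot_in, bot gives the robot as it stands.
- The arm moves only by the shell command python3 -m crank 'ROWS'. ROWS is JSON, a list of rows, each a list of 3 entries, a list of its own where there are three numbers: the shift along the tool's x, y, z in mm, then the turn about the tool's z in degrees, then the closure, from -1 (fully open) to 1 (shut). A call has 1 to 10 rows; each row shifts and turns the commanded pose from where the row before left it, along the tool's axes as they then stand; what a row does not reach is not made up. A row lasts 1/8 s, in which the tool goes at most 62.5 mm and 10.7 degrees, less where a joint would pass 70% of its speed; a pose out of reach is approached as far as the arm can. A call with a gripper value outside its range is refused whole. The fingers move at their own pace and stop on an object; the grip force is fixed at half the most. Time passes only in rows, so rows that do not move let the fingers close. It gives the time, the measured TCP pose, the force, the opening and the grip force at its end, in the units of the state.
- readout.get_state(): the state, without advancing time (a new reading comes with each control period).
- cams.capture(name): name is "scene" or "top"; returns the picture (420x560x3 uint8, red, green, blue); there is no depth.
- cams.get_calibration(name): a dict with "fx", "fy", "cx", "cy" (pixels), "R" (3x3) and "t" (3): a world point X has camera coordinates R X + t. Camera axes: x right, y down, z forward; pixel columns grow to the right and rows downward; lengths in m; the calibration is good to about 2 mm. A picture is of the moment at which its call begins. get_calibration takes no time and is no camera call.
- job_done(): hands the job in; it is judged then, once.
Trained networks look in the newest picture that a camera, given by its name, has taken for a name from the list of things; names that differ only in an ending like _2 or _b are one class to them, and where a whole thing is asked for, a point or a joint stands for the part that bears it (a point fixed in the world has none). Each returns a list of dicts, best first, with "confidence" (0 to 1); they miss things now and then, are a little off and sometimes report something else, mostly with a low value. They report only what shows in the picture. A call takes as long as a camera call. They do not tell look-alikes from the thing itself.
- spot_in(camera, query): "location" ([x, y, z] in m, in world coordinates, good to about 4 mm: the middle of the surface that is visible of it).
The state is a dict: "time": time; "joints": joint angles; "joint_vel": joint speeds; "joint_torque": joint torques, N m; "tool_pos": TCP position; "tool_rot": TCP orientation; "force": force on the tool from outside, world axes, zero at the start; "moment": the same for the moment, N m; "grip_width": finger opening in m; "gripper_force": force on a finger pad.
Only numpy, scipy, OpenCV 4.12 (cv2) and the standard library are available. Lean on these libraries where they do the work, as an engineer would, in place of code of your own. Each camera call takes 0.05 s, during which the arm holds its last target. There are 200 camera calls.

## Task

Use the scraper block to push the three broken clips off the rest plate into its catch tray, then stand the scraper back on the bench. Next hold the long nosed cartridge upright before the inspection camera, 100 mm from the lens, and show it each side squarely and still for half a second, in this order: nose end, the broad side with the round plug, tail end, the broad side with the paper label. Finally set the cartridge gently upright on the middle of the cleared plate, lined up with it and nose towards the tray; touch the clips only with the scraper and leave everything else where it is.

Things in the scene. Friction and masses are not known exactly. Their poses are not given: they have to be found in the camera images.
- cartridge: long black cartridge with a stepped nose, 120 (x) x 42 (y) x 75 mm (z), upright, 260 g. Origin: centre of underside, z up, x to the nose. Body x -60..+45 mm; nose (24 wide, z 15..60 mm, brass strip) x 45..60. Round grey plug (22 mm, 2 mm proud) on the +y broad side at x -40, z 30 mm; paper label on the -y broad side. Grasp it across its width at the middle
- nose (a point): on the cartridge: middle of the nose end face, 60 mm in +x from its centre line, 37.5 mm above its underside
- plug (a point): on the cartridge: middle of the +y broad side (the side with the round plug), 21 mm in +y, 37.5 mm up
- tail (a point): on the cartridge: middle of the tail end face, 60 mm in -x, 37.5 mm up
- plain (a point): on the cartridge: middle of the -y broad side (the side with the paper label), 21 mm in -y, 37.5 mm up
- camera: inspection camera on a fixed stand: dark steel base 240 (x) x 120 (y) x 10 mm, origin at the centre of the base's underside; a 22 mm post, 265 mm tall, at x +105 mm carries a grey head (56 x 56 mm, x 85..150 mm, z 172..228 mm, bracket up to z 260) whose lens looks along the body's -x, level
- lens (a point): centre of the lens's front glass: x +65, z 200 mm in the camera body's frame
- focus (a point): the point where each side is to be shown: 100 mm straight out from the lens glass (x -35, z 200 mm in the camera body's frame); same axes as the camera body, so +x points to the lens
- station: fixed rest plate with catch tray; origin under its middle at bench height. Aluminium slab x -125..+40, y +-61 mm, top 35 mm above the bench. Upright end stop at its -x end (inner face x -119, 22 mm above the slab); rails 8 mm above the slab along both sides (inner faces y +-55 mm); the +x end is open and drops into the tray
- plate (a point): centre of the rest plate's top face (x -40, z 35 mm in the station's frame); same axes as the station, x points to the tray
- tray (a point): centre of the catch tray's inner floor, 10 mm above the bench; the tray is open-topped, inside x +40..+131 mm of the station, y +-57 mm, walls up to 46 mm above the bench
- scraper: wooden scraper block standing on its steel-edged foot: foot 34 (x) x 100 (y) x 20 mm, with a rib on top 24 (x) x 80 (y) mm reaching to 66 mm height, to be gripped across its 24 mm. Origin: centre of its underside, z up. It fits between the plate's rails, its 100 mm side across the plate
- chip1: broken black plastic clip lying on the rest plate: L-shaped, 32 x 19 x 10 mm, 12 g, origin at the middle of its underside
- chip2: broken black plastic clip lying on the rest plate: L-shaped, 32 x 19 x 10 mm, 12 g, origin at the middle of its underside
- chip3: broken black plastic clip lying on the rest plate: L-shaped, 32 x 19 x 10 mm, 12 g, origin at the middle of its underside
- short: the short cartridge (bystander, leave alone): black plastic block 78 x 42 x 65 mm with a small raised block on top, no nose. Origin: centre of its underside
- jar: small lidded jar (bystander), 52 mm across, 65 mm tall, standing on the camera stand's base. Origin: centre of its underside
- can: tall can (bystander), 56 mm across, 170 mm tall. Origin: centre of its underside
- driver: screwdriver lying on the camera stand's base (bystander), about 180 mm long along its x
- roller: printer roller lying on square end blocks (bystander), 190 mm long along its x, 40 mm high. Origin: centre of its underside
- bin: open grey parts bin (bystander), 80 x 140 x 50 mm. Origin: centre of its underside
Not all that is in view belongs to the job. What is meant by the scraper is not green or pink, and is the smaller of those in its own colour.

How it is judged:
By the outcome, as a careful person would: the job done as asked, in the order asked, and still so for the second after the job is handed in, with the robot touching nothing.
It also fails if it takes over 72 s, if anything falls off the work surface, if the arm or the gripper's body presses on something with over 40 N, if the wrist force passes 120 N, or if a joint passes its speed limit or range.

## Working session

There is one attempt and no reset: what is moved stays moved. The work goes in short steps, Python scripts to look and compute and a shell command to move; the robot and the scene stay as the last step left them, time stands still between calls to the robot, and variables do not carry over. Pictures are saved under pics/ and viewed, at most 10 in all, crops included, and the job is handed in when it is done.

```bash
ls; mkdir -p pics; python3 - <<'E'
from bench import readout,cams,spot_in,bot
import cv2
for n in ["scene","top"]:
    im=cams.capture(n); cv2.imwrite(f"pics/{n}0.png",im[:,:,::-1])
    for q in ["cartridge","scraper","station","camera","nose","plug","plain","chip1","short","plate","lens","tray"]:
        print(n,q,[(([round(v,3) for v in d["location"]]),round(d["confidence"],2)) for d in spot_in(n,q)[:4]])
print(bot.grasp_offset,readout.get_state())
E
```

```text
pics
scene cartridge [([0.451, -0.096, 0.062], 0.56)]
scene scraper [([0.633, -0.005, 0.041], 0.94), ([0.653, 0.123, 0.053], 0.93), ([0.627, -0.458, 0.07], 0.82), ([0.783, 0.304, 0.054], 0.55)]
scene station [([0.539, -0.277, 0.033], 0.63)]
scene camera [([0.599, 0.29, 0.011], 0.96), ([0.773, -0.172, 0.03], 0.67)]
scene nose [([0.455, -0.095, 0.064], 0.92), ([0.6, 0.289, 0.01], 0.74)]
scene plug [([0.458, -0.091, 0.069], 0.94)]
scene plain [([0.456, -0.09, 0.064], 0.75)]
scene chip1 [([0.477, -0.25, 0.042], 0.61), ([0.534, -0.254, 0.046], 0.47), ([0.488, -0.304, 0.045], 0.38)]
scene short [([0.457, -0.095, 0.064], 0.73), ([0.465, 0.063, 0.056], 0.59), ([0.463, 0.269, 0.031], 0.54), ([0.602, 0.289, 0.008], 0.3)]
scene plate [([0.541, -0.28, 0.038], 0.71)]
scene lens [([0.601, 0.289, 0.01], 0.8), ([0.539, -0.278, 0.033], 0.5)]
scene tray [([0.544, -0.274, 0.032], 0.67), ([0.785, 0.156, 0.121], 0.45)]
top cartridge [([0.44, -0.084, 0.077], 0.87), ([0.53, -0.252, 0.044], 0.26)]
top scraper [([0.633, 0.141, 0.053], 0.97), ([0.619, 0.007, 0.056], 0.77), ([0.763, 0.31, 0.077], 0.77), ([0.60
[... 584 characters left out ...]
.3, 'joints': array([-1.20656424e+00,  1.23796005e-01,  1.65030838e+00, -4.21959345e-05,
        1.36753297e+00, -8.25664497e-02]), 'joint_vel': array([ 7.59889605e-05,  1.68385283e-03,  4.43304591e-04, -1.44191467e-04,
        1.52861334e-03,  8.14604418e-04]), 'joint_torque': array([ 3.86560646e-05, -4.17573881e+01, -3.60228181e+01,  7.74860568e-02,
        4.30627994e-02, -3.37026040e-05]), 'tool_pos': array([ 0.2808255 , -0.58617651,  0.21465384]), 'tool_rot': array([-3.06348358e+00, -6.96010852e-01,  7.41293080e-05]), 'force': array([-0.06769991,  0.17132762,  0.24084787]), 'moment': array([-0.02164936, -0.02902248,  0.01099842]), 'gripper_force': 0.0, 'grip_width': 0.09477787297434692}
```

View pics/scene0.png

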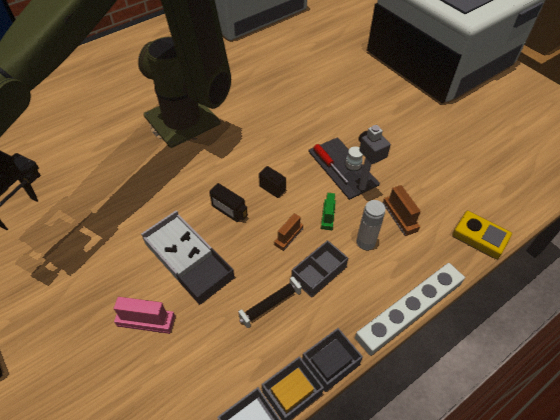

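View pics/top0.png

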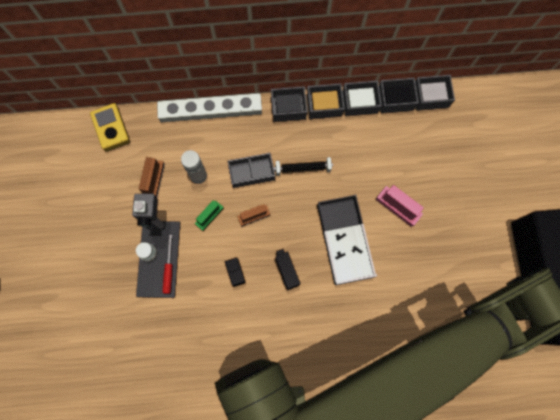

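```bash
python3 - <<'E'
from bench import cams
import numpy as np
for n in ["scene","top"]:
    c=cams.get_calibration(n); print(n,c, -np.array(c["R"]).T@np.array(c["t"]))
E
```

```text
scene {'fx': 475.22838888171594, 'fy': 475.22838888171594, 'cx': 271.8740779172531, 'cy': 207.62777746052592, 'R': array([[ 0.59057634,  0.80693881, -0.00832736],
       [ 0.64280731, -0.47664149, -0.59967629],
       [-0.48787124,  0.34880174, -0.80019935]]), 't': array([-0.3241635 , -0.31683746,  1.70145879])} [ 1.22520153 -0.48290956  1.16880688]
top {'fx': 495.13593553888046, 'fy': 495.13593553888046, 'cx': 276.3511843201824, 'cy': 213.63140064364066, 'R': array([[-8.50510929e-02, -9.96376547e-01,  2.95450440e-04],
       [-9.70808311e-01,  8.28018271e-02, -2.25111264e-01],
       [ 2.24271120e-01, -1.94327847e-02, -9.74333019e-01]]), 't': array([-0.0156426 ,  0.61593965,  1.43458833])} [ 0.27489218 -0.03870881  1.53642636]
```

Candidates for the scraper are two brown, one green and one pink: small brown at scene (288,232) / top (254,215), large brown at scene (401,210) / top (151,175), green at scene (328,210), pink at scene (145,315). I choose the small brown one. The cartridge is the long black block at scene (228,202); the short one is at (272,181). Next, close crops.

```bash
python3 - <<'E'
import cv2
a=cv2.imread("pics/scene0.png")[165:300,140:330]; b=cv2.imread("pics/top0.png")[190:300,222:382]
cv2.imwrite("pics/c1.png",cv2.resize(a,None,fx=4.2,fy=4.2,interpolation=cv2.INTER_CUBIC))
cv2.imwrite("pics/c2.png",cv2.resize(b,None,fx=5,fy=5,interpolation=cv2.INTER_CUBIC))
E
```

```text
(no output)
```

View pics/c1.png

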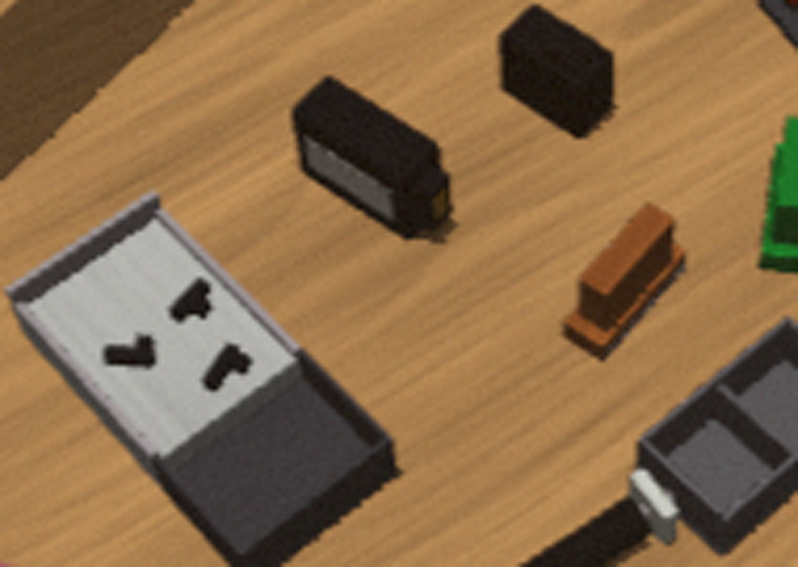

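View pics/c2.png

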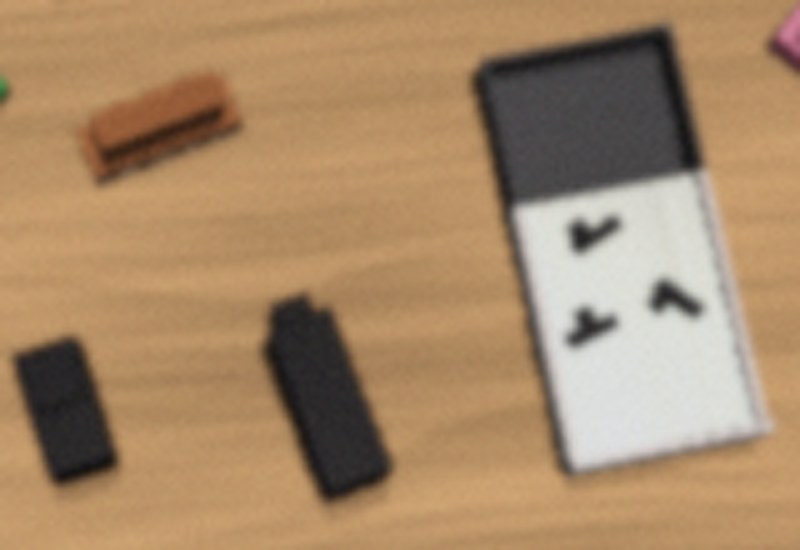

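The small brown block at c1 (625,280) / c2 (160,125) is the scraper (plain wood, rib on a foot). The cartridge at c1 (370,160) has its brass nose towards +x and its label on the -y side. The three chips lie on the plate, and the tray is at the +x end. Next I fit silhouettes.

```bash
cat > fit.py <<'E'
import numpy as np, cv2
from scipy.optimize import minimize
from bench import cams
S=6
def proj(n,P):
    c=cams.get_calibration(n); Q=P@np.array(c["R"]).T+c["t"]
    return np.c_[c["fx"]*Q[:,0]/Q[:,2]+c["cx"],c["fy"]*Q[:,1]/Q[:,2]+c["cy"]]
def box(x0,x1,y0,y1,z0,z1): return np.array([[x,y,z] for x in(x0,x1) for y in(y0,y1) for z in(z0,z1)])/1000.
M={"cartridge":[box(-60,45,-21,21,0,75),box(45,60,-12,12,15,60)],
"scraper":[box(-17,17,-50,50,0,20),box(-12,12,-40,40,20,66)],
"station":[box(-125,-119,-61,61,0,57),box(-125,40,-61,61,0,43),box(40,135,-61,61,0,46)],
"short":[box(-39,39,-21,21,0,65)],
"camera":[box(-120,120,-60,60,0,10),box(94,116,-11,11,10,265),box(85,150,-28,28,172,228),box(65,85,-18,18,182,218)]}
def world(P,p):
    c,s=np.cos(p[2]),np.sin(p[2]); z=p[3] if len(p)>3 else 0
    return P@np.array([[c,s,0],[-s,c,0],[0,0,1]])+[p[0],p[1],z]
def render(n,boxes,p,off,shape):
    m=np.zeros(shape,np.uint8)
    for b in boxes:
        q=(proj(n,world(b,p))-off+.5)*S
        cv2.fillConvexPoly(m,cv2.convexHull(q.astype(np.float32)).round().astype(np.int32),1)
    return m
def fit(name,p0,imgs,maskf,margin=14,n_it=3,boxes=None):
    boxes=boxes or M[name]; data=[]
    for n,im in imgs.items():
        q=np.vstack([proj(n,world(b,p0)) for b in boxes]); lo=np.maximum(q.min(0)-margin,0).astype(int); hi=(q.max(0)+margin).astype(int)
        cr=im[lo[1]:hi[1],lo[0]:hi[0]]; m=maskf(cr).astype(np.float32)
        m=cv2.resize(m,None,fx=S,fy=S,interpolation=cv2.INTER_LINEAR)>.5
        data.append((n,lo,m))
    def cost(p):
        t=0
        for n,lo,m in data:
            r=render(n,boxes,p,lo,m.shape)>0; t+=1-(r&m).sum()/(r|m).sum()
        return t
    best=None
    p=np.array(p0,float)
    for k in range(n_it):
        sim=np.vstack([p,p+[.015/(k+1),0,0],p+[0,.015/(k+1),0],p+[0,0,.15/(k+1)]])
        r=minimize(cost,p,method="Nelder-Mead",options=dict(initial_simplex=sim,xatol=1e-4,fatol=1e-4)); p=r.x
    return p,r.fun
def hsv(im): return cv2.cvtColor(im,cv2.COLOR_BGR2HSV).astype(int)
def mdark(im): h=hsv(im); return (h[...,1]<85)|(h[...,2]<55)
def mbrown(im):
    b,g,r=[im[...,i].astype(float) for i in range(3)]; return (g/(r+1)<.58)&(b/(r+1)<.42)
def wire(im,n,name,p,off,k,col=(0,255,0)):
    for b in M[name]:
        q=((proj(n,world(b,p))-off+.5)*k).round().astype(int)
        for i in range(8):
            for j in(1,2,4):
                if not i&j: cv2.line(im,tuple(map(int,q[i])),tuple(map(int,q[i|j])),col,1)
E
python3 - <<'E'
from fit import *
I={n:cv2.imread(f"pics/{n}0.png") for n in("scene","top")}
P={}
for nm,p0,mf in [("cartridge",(.445,-.085,.2),mdark),("scraper",(.626,.0,.2),mbrown),("station",(.52,-.275,.15),mdark),("short",(.455,.065,.2),mdark)]:
    P[nm],f=fit(nm,p0,I,mf); print(nm,P[nm].round(4),round(f,3))
    for n in I: print("  ",n,[v.round(4) for v in fit(nm,P[nm],{n:I[n]},mf)])
out=[]
t=lambda n,x,y,w,h,k:(n,x,y,w,h,k)
r=[]
for n,x,y,w,h,k in [("scene",140,165,190,140,4),("top",225,190,160,110,4)]:
    c=cv2.resize(I[n][y:y+h,x:x+w],None,fx=k,fy=k,interpolation=cv2.INTER_CUBIC)
    for nm in P: wire(c,n,nm,P[nm],np.array([x,y]),k)
    r.append(c)
cv2.imwrite("pics/o1.png",r[0])
a=[cv2.resize(I["scene"][115:205,300:400],(400,360),interpolation=cv2.INTER_CUBIC),cv2.resize(I["top"][185:305,120:200],(360,540),interpolation=cv2.INTER_CUBIC)]
cv=np.zeros((540,760,3),np.uint8); cv[:360,:400]=a[0]; cv[:540,400:]=a[1]; cv2.imwrite("pics/cam.png",cv)
import json; json.dump({k:list(v) for k,v in P.items()},open("poses.json","w"))
E
```

```text
cartridge [ 0.447  -0.0831  0.2459] 0.281
   scene [array([ 0.4466, -0.0834,  0.2138]), np.float64(0.1346)]
   top [array([ 0.4471, -0.0826,  0.2575]), np.float64(0.1435)]
scraper [0.6243 0.0055 0.3816] 1.51Traceback (most recent call last):
  File "<stdin>", line 6, in <module>
  File "fit.py", line 39, in fit
    r=minimize(cost,p,method="Nelder-Mead",options=dict(initial_simplex=sim,xatol=1e-4,fatol=1e-4)); p=r.x
    res = _minimize_neldermead(fun, x0, args, callback, bounds=bounds,
                               **options)
    fxr = func(xr)
    fx = function(np.copy(x), *(wrapper_args + args))
  File "fit.py", line 33, in cost
    r=render(n,boxes,p,lo,m.shape)>0; t+=1-(r&m).sum()/(r|m).sum()
      ~~~~~~^^^^^^^^^^^^^^^^^^^^^^
  File "fit.py", line 20, in render
    q=(proj(n,world(b,p))-off+.5)*S
       ~~~~^^^^^^^^^^^^^^
  File "fit.py", line 6, in proj
    c=cams.get_calibration(n); Q=P@np.array(c["R"]).T+c["t"]
ValueError: time passes only in moves, steps and waits
```

```bash
sed -i 's/^S=6/S=6\nCAL={n:cams.get_calibration(n) for n in("scene","top")}/; s/c=cams.get_calibration(n); Q/c=CAL[n]; Q/' fit.py
python3 - <<'E'
from fit import *
I={n:cv2.imread(f"pics/{n}0.png") for n in("scene","top")}
for n,pts in {"scene":[(288,232),(293,225),(281,243),(268,225),(300,245),(240,190),(290,238)],"top":[(254,215),(248,219),(262,211),(254,225),(230,200),(243,222)]}.items():
    h=hsv(I[n]); print(n,[(I[n][y,x].tolist(),h[y,x].tolist()) for x,y in pts])
E
```

```text
scene [([18, 33, 56], [12, 173, 56]), ([23, 51, 89], [13, 189, 89]), ([41, 84, 147], [12, 184, 147]), ([76, 126, 168], [16, 140, 168]), ([72, 121, 166], [16, 144, 166]), ([78, 131, 176], [16, 142, 176]), ([34, 74, 126], [13, 186, 126])]
top [([32, 57, 95], [12, 169, 95]), ([23, 37, 62], [11, 160, 62]), ([50, 81, 131], [11, 158, 131]), ([103, 150, 189], [16, 116, 189]), ([103, 146, 185], [16, 113, 185]), ([28, 49, 84], [11, 170, 84])]
```

```bash
cat >> fit.py <<'E'
def mbrown(im):
    f=im.astype(float); q=f[...,0]/(f[...,2]+1); return (q<.83*np.median(q))|(f[...,2]<100)
E
cat > go.py <<'E'
from fit import *
import json
I={n:cv2.imread(f"pics/{n}0.png") for n in("scene","top")}
P={}
for nm,p0,mf in [("cartridge",(.447,-.083,.23),mdark),("scraper",(.626,.0,.2),mbrown),("station",(.52,-.275,.15),mdark),("short",(.455,.065,.2),mdark)]:
    P[nm],f=fit(nm,p0,I,mf,margin=8 if nm=="scraper" else 12); print(nm,P[nm].round(4),round(f,3))
    for n in I: print("  ",n,[v.round(4) for v in fit(nm,P[nm],{n:I[n]},mf,margin=8)])
r=[]
for n,x,y,w,h,k in [("scene",140,170,180,130,4.4),("top",225,190,160,110,5)]:
    c=cv2.resize(I[n][y:y+h,x:x+w],None,fx=k,fy=k,interpolation=cv2.INTER_CUBIC)
    for nm in P: wire(c,n,nm,P[nm],np.array([x,y]),k)
    r.append(c)
cv2.imwrite("pics/o1.png",r[0])
a=[cv2.resize(I["scene"][115:205,300:400],(400,360),interpolation=cv2.INTER_CUBIC),cv2.resize(I["top"][185:305,120:200],(360,540),interpolation=cv2.INTER_CUBIC)]
cv=np.zeros((540,760,3),np.uint8); cv[:360,:400]=a[0]; cv[:540,400:]=a[1]; cv2.imwrite("pics/cam.png",cv)
json.dump({k:list(v) for k,v in P.items()},open("poses.json","w"))
E
python3 go.py
```

```text
cartridge [ 0.4471 -0.0826  0.2381] 0.256
   scene [array([ 0.4472, -0.083 ,  0.2323]), np.float64(0.1046)]
   top [array([ 0.4477, -0.082 ,  0.2582]), np.float64(0.1444)]
scraper [0.6263 0.0036 0.3046] 0.193
   scene [array([0.6263, 0.0036, 0.3051]), np.float64(0.0643)]
   top [array([0.6263, 0.0036, 0.3046]), np.float64(0.1277)]
station [ 0.5172 -0.2749  0.1109] 0.186
   scene [array([ 0.5164, -0.2739,  0.107 ]), np.float64(0.1076)]
   top [array([ 0.5182, -0.2761,  0.1149]), np.float64(0.029)]
short [0.452  0.0735 0.2328] 0.38
   scene [array([0.451 , 0.0728, 0.0996]), np.float64(0.116)]
   top [array([0.4524, 0.0723, 0.3414]), np.float64(0.2182)]
```

View pics/o1.png

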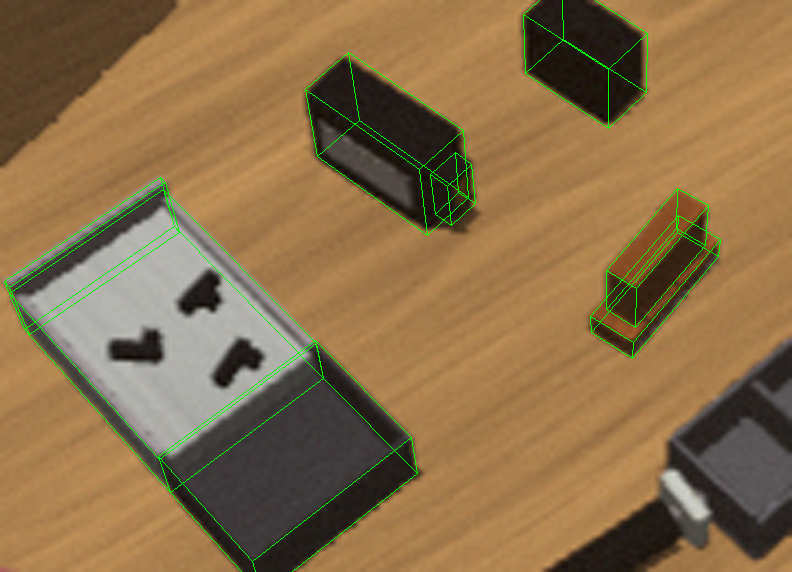

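View pics/cam.png

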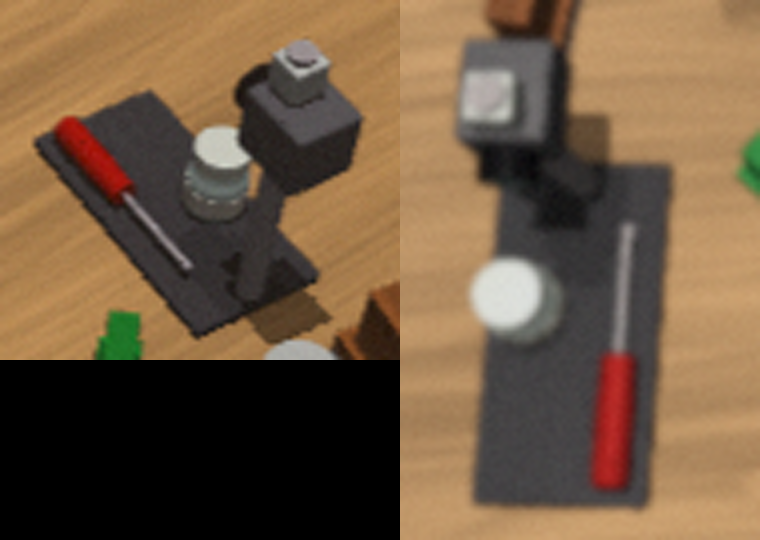

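The wires sit on the cartridge, scraper and station outlines to about a pixel (nose to +x, tray to +x). The camera crop shows the lens at (255,85) facing the robot (-x), with the driver on the -y side of the base and the jar on the +y side. Now I fit the camera and chips, and write a planning helper.

```bash
cat > plan.py <<'E'
import sys,json,numpy as np
from scipy.spatial.transform import Rotation as R
from bench import readout
P=json.load(open("poses.json"))
def w(name,pt):  # body point in mm -> world m
    p=P[name]; c,s=np.cos(p[2]),np.sin(p[2]); x,y,z=np.array(pt)/1000
    return np.array([p[0]+c*x-s*y,p[1]+s*x+c*y,z])
def plan(target,yaw_deg):
    """turn first, then the shift in the turned tool frame (yaw = heading of tool x)"""
    s=readout.get_state(); r=R.from_rotvec(s["tool_rot"]).as_matrix()
    phi=np.degrees(np.arctan2(r[1,0],r[0,0])); turn=-((yaw_deg-phi+180)%360-180)
    d=np.array(target)-s["tool_pos"]; a=np.radians(yaw_deg)
    new=np.array([[np.cos(a),np.sin(a),0],[np.sin(a),-np.cos(a),0],[0,0,-1]])
    print("t %.2f tcp %s phi %.1f j6 %.0f F %s w %.1f gf %.1f"%(s["time"],(s["tool_pos"]*1000).round(1),phi,np.degrees(s["joints"][5]),s["force"].round(1),s["grip_width"]*1000,s["gripper_force"]))
    print("  turn %.1f then shift(turned) %s | shift(now) %s"%(turn,(new.T@d*1000).round(1),(r.T@d*1000).round(1)))
E
python3 - <<'E'
from fit import *
import json
from scipy.optimize import least_squares
P=json.load(open("poses.json"))
cs=lambda L,k,o:np.array([((u+.5)/k-.5+o[0],(v+.5)/k-.5+o[1]) for u,v in L])
b=np.array
top=([(120,-60,10),(-120,-60,0),(-120,60,0)],cs([(270,163),(247,506),(74,506)],4.5,(120,185)))
sc=([(-120,-60,10),(-120,60,10),(120,60,10),(120,-60,0)],cs([(37,141),(152,91),(318,276),(197,337)],4,(300,115)))
def res(p): return np.r_[(proj("top",world(b(top[0])/1000,p))-top[1]).ravel(),(proj("scene",world(b(sc[0])/1000,p))-sc[1]).ravel()]
r=least_squares(res,[.58,.29,0]); print("camera",r.x,r.fun.round(1)); P["camera"]=list(r.x)
json.dump(P,open("poses.json","w"))
I={n:cv2.imread(f"pics/{n}0.png") for n in("scene","top")}
c=cv2.resize(I["scene"][100:205,290:400],None,fx=5,fy=5,interpolation=cv2.INTER_CUBIC); wire(c,"scene","camera",r.x,b([290,100]),5)
d=cv2.resize(I["top"][185:305,125:185],None,fx=4,fy=4,interpolation=cv2.INTER_CUBIC); wire(d,"top","camera",r.x,b([125,185]),4)
o=np.zeros((525,790,3),np.uint8); o[:,:550]=c; o[:480,550:]=d; cv2.imwrite("pics/o2.png",o)
# chips: dark blobs on plate, top view, at z=45 -> station frame
C=CAL["top"]; h=hsv(I["top"]); m=((h[...,2]<110)).astype(np.uint8)
poly=proj("top",world(b([(-112,-50,35),(30,-50,35),(30,50,35),(-112,50,35)])/1000,P["station"])).round().astype(np.int32)
k=np.zeros_like(m); cv2.fillConvexPoly(k,poly,1)
n,l,st,ce=cv2.connectedComponentsWithStats(m*k)
for i in range(1,n):
    ys,xs=np.where(l==i); 
    ray=np.c_[(xs-C["cx"])/C["fx"],(ys-C["cy"])/C["fy"],np.ones(len(xs))]@C["R"]; o0=-C["R"].T@C["t"]
    X=o0+ray*((.042-o0[2])/ray[:,2])[:,None]-[*P["station"][:2],0]; y=P["station"][2]
    q=X[:,:2]@b([[np.cos(y),-np.sin(y)],[np.sin(y),np.cos(y)]])*1000
    print("chip",len(xs),q.min(0).round(),q.max(0).round())
from plan import *
print("focus",w("camera",(-35,0,200)),"plate",w("station",(-40,0,35)))
plan([P["scraper"][0],P["scraper"][1],.12],np.degrees(P["scraper"][2])+90)
E
```

```text
camera [ 0.51833186  0.30926662 -0.11665795] [ 0.3 -0.5  0.1  0.5 -0.5 -0.8 -1.2 -0.8 -0.2 -1.   1.1 -0.6 -0.2  1.1]
chip 27 [9. 3.] [22. 28.]
chip 29 [-43. -36.] [-24. -12.]
chip 29 [-47.  17.] [-30.  43.]
focus [0.48356975 0.31334039 0.2       ] plate [ 0.47740624 -0.27933833  0.035     ]
t 1.30 tcp [ 280.8 -586.2  214.7] phi 25.6 j6 -5 F [-0.1  0.2  0.2] w 94.8 gf 0.0
  turn -81.9 then shift(turned) [459.  506.5  94.7] | shift(now) [ 566.4 -382.6   94.7]
```

View pics/o2.png

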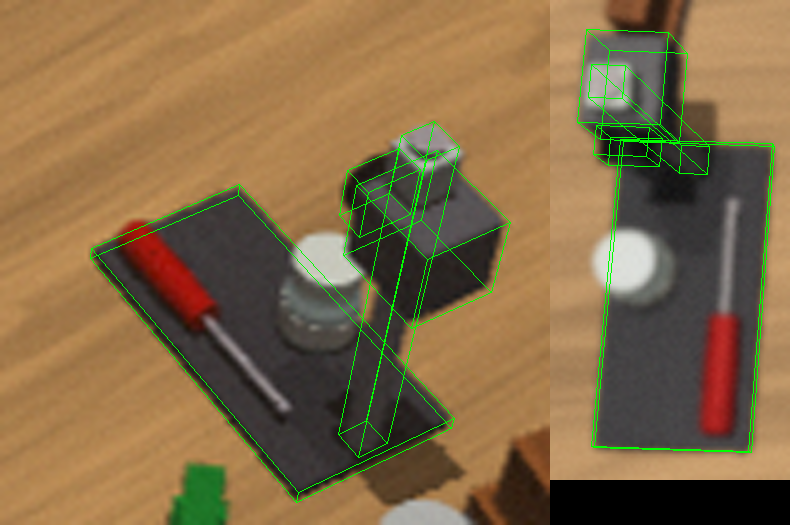

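```bash
python3 -m crank '[[[47,-32,0],0,-1],[[47,-32,0],0,-1],[[47,-32,0],0,-1],[[47,-32,0],0,-1],[[47,-32,0],0,-1],[[47,-32,0],0,-1],[[47,-32,0],0,-1],[[47,-32,0],0,-1],[[47,-32,0],0,-1],[[47,-32,0],0,-1]]' | tail -c 600
python3 -m crank '[[[48,-31,20],0,-1],[[48,-31,20],0,-1],[[0,0,20],-10.25,-1],[[0,0,20],-10.25,-1],[[0,0,10],-10.25,-1],[[0,0,0],-10.25,-1],[[0,0,0],-10.25,-1],[[0,0,0],-10.25,-1],[[0,0,0],-10.25,-1],[[0,0,0],-10.25,-1]]' | tail -c 600
python3 - <<'E'
from plan import *
plan([P["scraper"][0],P["scraper"][1],.03],np.degrees(P["scraper"][2])+90)
E
```

```text
time: 2.55
tool_pos: [0.5672, -0.0928, 0.215]
tool_rot: [3.063, 0.696, 0.001]
force: [0.2, -0.9, 0.1]
grip_width: 0.095
gripper_force: 0.0
time: 3.8
tool_pos: [0.6262, 0.0029, 0.1247]
tool_rot: [1.848, 2.541, 0.0]
force: [0.2, -0.3, 1.0]
grip_width: 0.0948
gripper_force: 0.0
t 3.80 tcp [626.2   2.9 124.7] phi 107.9 j6 -23 F [ 0.2 -0.3  1. ] w 94.8 gf 0.0
  turn 0.5 then shift(turned) [ 0.7  0.3 94.7] | shift(now) [ 0.7  0.3 94.7]
```

```bash
python3 -m crank '[[[0,0,35],0.5,-1],[[0.7,0.3,35],0,-1],[[0,0,24],0,-1],[[0,0,0],0,-1],[[0,0,0],0,1],[[0,0,0],0,1],[[0,0,0],0,1],[[0,0,0],0,1]]'
python3 - <<'E'
from plan import *
from bench import cams
import cv2
p=w("station",(-97,0,130)); plan(p,np.degrees(P["station"][2])+90)
for n in("scene","top"): cv2.imwrite(f"pics/{n}1.png",cams.capture(n)[:,:,::-1])
E
```

```text
time: 4.8
tool_pos: [0.6267, 0.0036, 0.0313]
tool_rot: [1.866, 2.526, 0.001]
force: [0.0, -0.4, 0.0]
grip_width: 0.0609
gripper_force: 0.0
t 4.80 tcp [626.7   3.6  31.3] phi 107.1 j6 -22 F [ 0.  -0.4  0. ] w 60.9 gf 0.0
  turn 10.7 then shift(turned) [-264.7 -236.6  -98.7] | shift(now) [-215.9 -281.8  -98.9]
```

```bash
python3 -m crank '[[[0,0,0],0,1],[[0,0,0],0,1],[[0,0,0],0,1],[[0,0,0],0,1],[[0,0,0],0,1],[[0,0,0],0,1]]'
python3 -m crank '[[[0,0,-15],0,1],[[0,0,-30],0,1],[[0,0,-35],0,1],[[0,0,-25],10,1],[[0,0,0],0.7,1]]'
python3 - <<'E'
from plan import *
p=w("station",(-97,0,130)); plan(p,np.degrees(P["station"][2])+90)
E
```

```text
time: 5.65
tool_pos: [0.6262, 0.0036, 0.0306]
tool_rot: [-1.866, -2.527, 0.0]
force: [0.1, 1.2, -0.9]
grip_width: 0.0239
gripper_force: 30.0
time: 6.28
tool_pos: [0.6283, 0.0035, 0.1394]
tool_rot: [2.089, 2.34, 0.006]
force: [-0.2, -0.9, -2.9]
grip_width: 0.0239
gripper_force: 30.0
t 6.28 tcp [628.3   3.5 139.4] phi 96.5 j6 -11 F [-0.2 -0.9 -2.9] w 23.9 gf 30.0
  turn 0.1 then shift(turned) [-264.4 -238.3    9.4] | shift(now) [-263.9 -238.9    8.2]
```

```bash
python3 -m crank '[[[-37.7,-34.1,0],0,1],[[-37.7,-34.1,0],0,1],[[-37.7,-34.1,0],0,1],[[-37.7,-34.1,0],0,1],[[-37.7,-34.1,0],0,1],[[-37.7,-34.1,0],0,1],[[-37.7,-34.1,0],0,1],[[0,0,0],0,1],[[0,0,0],0,1],[[0,0,0],0,1]]'
python3 - <<'E'
from plan import *
from fit import M,fit,mbrown,hsv,cams,cv2
p=w("station",(-97,0,67)); plan(p,np.degrees(P["station"][2])+90)
for n in("scene","top"): cv2.imwrite(f"pics/{n}1.png",cams.capture(n)[:,:,::-1])
E
```

```text
time: 7.52
tool_pos: [0.4189, -0.2841, 0.1351]
tool_rot: [-2.091, -2.344, -0.0]
force: [-0.1, 0.2, -0.9]
grip_width: 0.0237
gripper_force: 30.0
t 7.53 tcp [ 418.9 -284.1  135.1] phi 96.5 j6 -47 F [-0.1  0.2 -0.9] w 23.7 gf 30.0
  turn 0.2 then shift(turned) [-1.7  1.7 68.1] | shift(now) [-1.8  1.7 68.1]
```

```bash
python3 -m crank '[[[-1.7,1.7,20],0.2,1],[[0,0,20],0,1],[[0,0,15],0,1],[[0,0,6],0,1],[[0,0,0],0,1],[[0,0,0],0,1]]'
python3 -m crank '[[[0,0,3],0,1],[[0,0,2],0,1],[[0,0,0],0,1],[[0,0,0],0,1]]'
python3 - <<'E'
from plan import *
from bench import cams
import cv2
p=w("station",(-97,0,67)); plan(p,np.degrees(P["station"][2])+90)
o=[]
for n,(x,y) in {"scene":(135,200),"top":(310,190)}.items():
    im=cams.capture(n)[:,:,::-1]; cv2.imwrite(f"pics/{n}2.png",im); o.append(cv2.resize(im[y:y+105,x:x+78],None,fx=5,fy=5,interpolation=cv2.INTER_CUBIC))
cv2.imwrite("pics/v2.png",cv2.hconcat(o))
E
```

```text
time: 8.38
tool_pos: [0.4209, -0.2871, 0.0755]
tool_rot: [2.097, 2.337, 0.0]
force: [0.6, 0.3, -2.9]
grip_width: 0.024
gripper_force: 30.0
time: 8.88
tool_pos: [0.4204, -0.2868, 0.0697]
tool_rot: [2.098, 2.338, 0.0]
force: [0.3, 0.3, -2.1]
grip_width: 0.024
gripper_force: 30.0
t 8.88 tcp [ 420.4 -286.8   69.7] phi 96.2 j6 -47 F [ 0.3  0.3 -2.1] w 24.0 gf 30.0
  turn -0.2 then shift(turned) [1.1 0.5 2.7] | shift(now) [1.1 0.5 2.7]
```

View pics/v2.png

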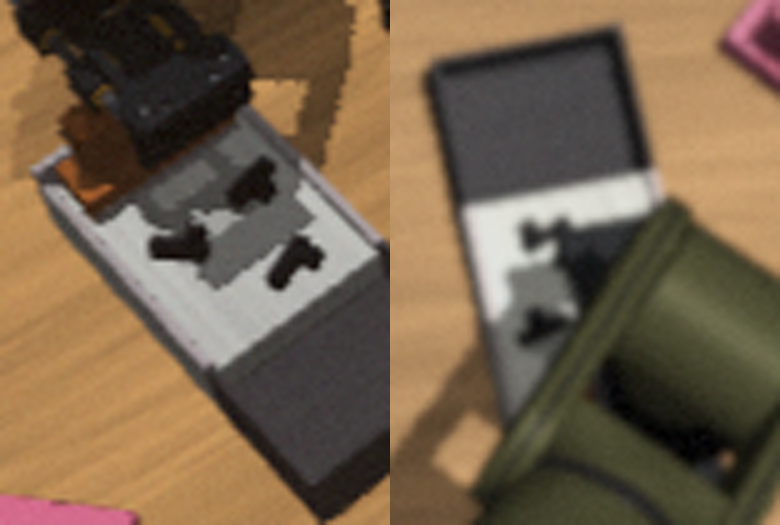

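The scraper foot sits between the rails (left crop (90,180)) behind all three chips. Now lower and push.

```bash
python3 -m crank '[[[1.1,0.5,2.5],0,1],[[0,4,0],0,1],[[0,8,0],0,1],[[0,10,0],0,1],[[0,10,0],0,1],[[0,10,0],0,1],[[0,10,0],0,1]]'
python3 -m crank '[[[0,10,0],0,1],[[0,10,0],0,1],[[0,10,0],0,1],[[0,10,0],0,1],[[0,10,0],0,1],[[0,10,0],0,1],[[0,10,0],0,1],[[0,10,0],0,1],[[0,10,0],0,1],[[0,0,0],0,1]]'
python3 - <<'E'
from plan import *
p=w("station",(52,0,67)); plan(p,np.degrees(P["station"][2])+90)
E
```

```text
time: 9.85
tool_pos: [0.4732, -0.2799, 0.0671]
tool_rot: [-2.098, -2.338, 0.0]
force: [-0.1, -0.0, -2.0]
grip_width: 0.0241
gripper_force: 30.0
time: 11.1
tool_pos: [0.5626, -0.2702, 0.0672]
tool_rot: [2.097, 2.339, 0.0]
force: [-1.0, -0.2, -2.2]
grip_width: 0.0241
gripper_force: 30.0
t 11.10 tcp [ 562.6 -270.2   67.2] phi 96.2 j6 -37 F [-1.  -0.2 -2.2] w 24.1 gf 30.0
  turn -0.1 then shift(turned) [0.3 6.3 0.2] | shift(now) [0.3 6.3 0.2]
```

```bash
python3 -m crank '[[[0,8,0],0,1],[[0,0,-20],0,1],[[0,0,-40],0,1],[[0,0,-10],0,1],[[0,-50,0],0,1],[[0,-50,0],0,1],[[50,0,0],0,1],[[50,0,0],0,1],[[50,0,0],0,1],[[0,0,0],0,1]]'
python3 - <<'E'
from plan import *
from bench import cams
import cv2
plan([*P["scraper"][:2],.1],np.degrees(P["scraper"][2])+90)
o=[]
for n,(x,y) in {"scene":(135,205),"top":(310,190)}.items():
    im=cams.capture(n)[:,:,::-1]; cv2.imwrite(f"pics/{n}3.png",im); o.append(cv2.resize(im[y:y+105,x:x+100],None,fx=4,fy=4,interpolation=cv2.INTER_CUBIC))
cv2.imwrite("pics/v3.png",cv2.convertScaleAbs(cv2.hconcat(o),alpha=1.8))
E
```

```text
time: 12.35
tool_pos: [0.4533, -0.1286, 0.1367]
tool_rot: [-2.093, -2.342, -0.0]
force: [0.5, -0.1, -1.7]
grip_width: 0.0234
gripper_force: 30.0
t 12.35 tcp [ 453.3 -128.6  136.7] phi 96.4 j6 -29 F [ 0.5 -0.1 -1.7] w 23.4 gf 30.0
  turn -11.0 then shift(turned) [ 74.3 204.7  36.7] | shift(now) [112.1 186.7  36.7]
```

View pics/v3.png

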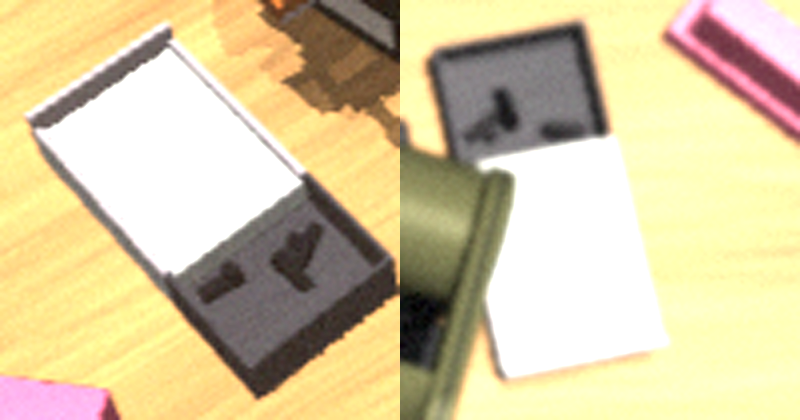

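The plate is clear and all three chips are in the tray (left crop (220,280), (290,255), (300,240)). Now I return the scraper to its old spot.

```bash
python3 -m crank '[[[22.4,37.4,0],0,1],[[22.4,37.4,0],0,1],[[22.4,37.4,0],0,1],[[22.4,37.4,0],0,1],[[22.4,37.4,0],0,1],[[0,0,0],-5.5,1],[[0,0,30],-5.5,1],[[0,0,30],0,1],[[0,0,30],0,1],[[0,0,0],0,1]]'
python3 - <<'E'
from plan import *
plan([*P["scraper"][:2],.031],np.degrees(P["scraper"][2])+90)
E
```

```text
time: 13.7
tool_pos: [0.6259, -0.0008, 0.0435]
tool_rot: [-1.863, -2.522, 0.006]
force: [0.2, -0.4, -0.8]
grip_width: 0.0238
gripper_force: 30.0
t 13.70 tcp [625.9  -0.8  43.5] phi 107.1 j6 -22 F [ 0.2 -0.4 -0.8] w 23.8 gf 30.0
  turn -0.4 then shift(turned) [ 4.1  1.8 12.5] | shift(now) [ 4.1  1.8 12.5]
```

```bash
python3 -m crank '[[[4,1.8,0],-0.4,1],[[0,0,5],0,1],[[0,0,3],0,1],[[0,0,0],0,1],[[0,0,0],0,1]]'
python3 - <<'E'
from plan import *
plan([*P["scraper"][:2],.031],np.degrees(P["scraper"][2])+90)
E
```

```text
time: 14.32
tool_pos: [0.6287, 0.0049, 0.0394]
tool_rot: [1.855, 2.535, 0.0]
force: [0.8, -0.1, -2.8]
grip_width: 0.0239
gripper_force: 30.0
t 14.32 tcp [628.7   4.9  39.4] phi 107.6 j6 -22 F [ 0.8 -0.1 -2.8] w 23.9 gf 30.0
  turn 0.1 then shift(turned) [-0.5 -2.6  8.4] | shift(now) [-0.5 -2.6  8.4]
```

```bash
python3 -m crank '[[[0,-2,4],0,1],[[0,0,3],0,1],[[0,0,1.2],0,1],[[0,0,0],0,1],[[0,0,0],0,1]]'

```

```text
time: 14.95
tool_pos: [0.6268, 0.0042, 0.031]
tool_rot: [1.855, 2.535, 0.0]
force: [-0.9, 0.1, -2.6]
grip_width: 0.0239
gripper_force: 30.0
```

```bash
python3 -m crank '[[[0,0,0.4],0,0],[[0,0,0],0,-1],[[0,0,0],0,-1],[[0,0,0],0,-1],[[0,0,0],0,-1],[[0,0,0],0,-1],[[0,0,-20],0,-1],[[0,0,-50],0,-1],[[0,0,-20],-8.8,-1],[[0,0,0],-8.8,-1]]'
python3 - <<'E'
from plan import *
plan([*P["cartridge"][:2],.11],np.degrees(P["cartridge"][2])+180)
E
```

```text
time: 16.2
tool_pos: [0.6292, 0.004, 0.1258]
tool_rot: [1.436, 2.787, 0.005]
force: [-0.8, -0.8, 0.8]
grip_width: 0.0952
gripper_force: 0.0
t 16.20 tcp [629.2   4.  125.8] phi 125.5 j6 -40 F [-0.8 -0.8  0.8] w 95.2 gf 0.0
  turn -68.2 then shift(turned) [197.4 -41.3  15.8] | shift(now) [  35.2 -198.7   14.5]
```

```bash
python3 -m crank '[[[8.8,-49.7,0],0,-1],[[8.8,-49.7,0],0,-1],[[8.8,-49.7,0],0,-1],[[8.8,-49.7,0],0,-1],[[0,0,0],-10.2,-1],[[0,0,0],-10.2,-1],[[0,0,0],-10.2,-1],[[0,0,0],-10.2,-1],[[0,0,0],-10.2,-1],[[0,0,0],-10.2,-1]]'
python3 -m crank '[[[0,0,0],-6.5,-1],[[0,0,0],0,-1],[[0,0,0],0,-1]]'
python3 - <<'E'
from plan import *
from fit import *
from bench import cams,spot_in
I={n:np.ascontiguousarray(cams.capture(n)[:,:,::-1]) for n in("scene","top")}
for n in I: cv2.imwrite(f"pics/{n}4.png",I[n])
print("scraper",fit("scraper",P["scraper"],I,mbrown,margin=8), fit("scraper",P["scraper"],{"scene":I["scene"]},mbrown,margin=8))
print("station",fit("station",P["station"],{"scene":I["scene"]},mdark,margin=8))
plan([*P["cartridge"][:2],.030],np.degrees(P["cartridge"][2])+180)
E
```

```text
time: 17.45
tool_pos: [0.4445, -0.0818, 0.1222]
tool_rot: [-0.184, 3.134, -0.001]
force: [-0.3, 0.2, 0.5]
grip_width: 0.0951
gripper_force: 0.0
time: 17.82
tool_pos: [0.4442, -0.0817, 0.1214]
tool_rot: [-0.35, 3.121, -0.001]
force: [0.0, -0.1, 0.1]
grip_width: 0.095
gripper_force: 0.0
scraper (array([0.62726816, 0.00491763, 0.30961666]), np.float64(0.27721825108786347)) (array([0.62746999, 0.00388593, 0.32097986]), np.float64(0.07194546897614262))
station (array([ 0.51616111, -0.27419024,  0.10535391]), np.float64(0.10999810888116679))
t 17.93 tcp [444.1 -81.6 121. ] phi -167.2 j6 -120 F [-0.4 -0.5  0.2] w 95.5 gf 0.0
  turn -0.8 then shift(turned) [-2.7 -1.7 91. ] | shift(now) [-2.7 -1.6 91. ]
```

```bash
python3 -m crank '[[[-2.7,-1.6,25],-0.8,-1],[[0,0,35],0,-1],[[0,0,25],0,-1],[[0,0,6],0,-1],[[0,0,0],0,-1],[[0,0,0],0,1],[[0,0,0],0,1],[[0,0,0],0,1],[[0,0,0],0,1],[[0,0,0],0,1]]'
python3 -m crank '[[[0,0,0],0,1],[[0,0,0],0,1],[[0,0,0],0,1],[[0,0,0],0,1]]'
```

```text
time: 19.18
tool_pos: [0.4469, -0.0826, 0.0296]
tool_rot: [-0.375, 3.119, -0.0]
force: [-0.0, 0.3, -0.5]
grip_width: 0.0502
gripper_force: 0.0
time: 19.68
tool_pos: [0.447, -0.0826, 0.0296]
tool_rot: [-0.375, 3.119, -0.0]
force: [-0.6, -1.4, -0.3]
grip_width: 0.0423
gripper_force: 29.5
```

```bash
python3 -m crank '[[[0,0,-10],0,1],[[0,0,-30],0,1],[[0,0,-45],0,1],[[0,0,-45],0,1],[[0,0,-32.5],10,1],[[0,0,0],10,1],[[0,0,0],0,1]]'
python3 - <<'E'
from plan import *
print(w("camera",(-95,0,192.1)))
plan(w("camera",(-95,0,192.1)),np.degrees(P["camera"][2])+180)
E
```

```text
time: 20.55
tool_pos: [0.4466, -0.0823, 0.1923]
tool_rot: [-0.169, -3.137, -0.0]
force: [-0.3, 0.3, -3.4]
grip_width: 0.0423
gripper_force: 29.5
[0.42397756 0.320324   0.1921    ]
t 20.55 tcp [446.6 -82.3 192.3] phi 173.8 j6 -101 F [-0.3  0.3 -3.4] w 42.3 gf 29.5
  turn 0.5 then shift(turned) [6.940e+01 3.973e+02 2.000e-01] | shift(now) [6.590e+01 3.979e+02 3.000e-01]
```

```bash
python3 -m crank '[[[8.2,49.7,0],0,1],[[8.2,49.7,0],0,1],[[8.2,49.7,0],0,1],[[8.2,49.7,0],0,1],[[8.2,49.7,0],0,1],[[8.2,49.7,0],0,1],[[8.2,49.7,0],0,1],[[8.2,49.7,0],0.5,1],[[0,0,0],0,1],[[0,0,0],0,1]]'
python3 - <<'E'
from plan import *
from bench import cams
import cv2
plan(w("camera",(-95,0,192.1)),np.degrees(P["camera"][2])+180)
for n in("scene","top"): cv2.imwrite(f"pics/{n}5.png",cams.capture(n)[:,:,::-1])
from fit import *
I={n:cv2.imread(f"pics/{n}5.png") for n in("scene","top")}
# check in-hand cartridge against the model and the camera wire
s=readout.get_state(); q=[*s["tool_pos"][:2],P["camera"][2],s["tool_pos"][2]-.0296]
o=[]
for n,(x,y) in {"scene":(270,70),"top":(110,180)}.items():
    c=cv2.resize(I[n][y:y+130,x:x+98],None,fx=4,fy=4,interpolation=cv2.INTER_CUBIC)
    wire(c,n,"cartridge",q,np.array([x,y]),4); wire(c,n,"camera",P["camera"],np.array([x,y]),4,(255,255,0)); o.append(c)
cv2.imwrite("pics/v5.png",cv2.hconcat(o))
E
```

```text
time: 21.8
tool_pos: [0.4247, 0.3194, 0.1909]
tool_rot: [-0.182, -3.134, 0.003]
force: [0.1, 0.3, -3.3]
grip_width: 0.0423
gripper_force: 29.5
t 21.80 tcp [424.7 319.4 190.9] phi 173.3 j6 -52 F [ 0.1  0.3 -3.3] w 42.3 gf 29.5
  turn 0.0 then shift(turned) [ 0.8  0.8 -1.2] | shift(now) [ 0.8  0.8 -1.2]
```

View pics/v5.png

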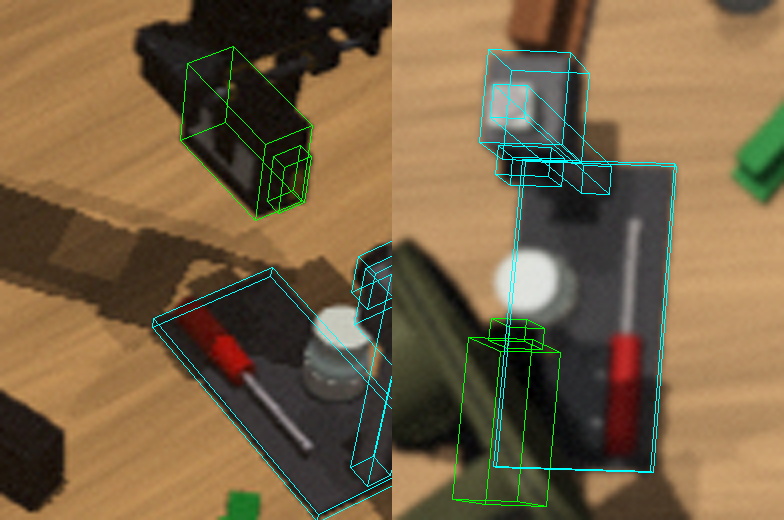

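The held cartridge matches its wire, with the nose facing the lens along the camera axis. I hold nose, turn to the plug side and hold.

```bash
python3 -m crank '[[[0.8,0.8,-1],0,1],[[0,0,0],0,1],[[0,0,0],0,1],[[0,0,0],0,1],[[0,0,0],0,1],[[0,0,0],0,1],[[0,0,0],0,1],[[0,0,0],0,1]]'
python3 -m crank '[[[0,0,0],9,1],[[0,0,0],9,1],[[0,0,0],9,1],[[0,0,0],9,1],[[0,0,0],9,1],[[0,0,0],9,1],[[0,0,0],9,1],[[0,0,0],9,1],[[0,0,0],9,1],[[0,0,0],9,1]]'
python3 -m crank '[[[0,20,0],0,1],[[0,19,0],0,1],[[0,0,0],0,1],[[0,0,0],0,1]]'
python3 - <<'E'
from plan import *
plan(w("camera",(-56,0,192.1)),np.degrees(P["camera"][2])+90)
E
```

```text
time: 22.9
tool_pos: [0.4247, 0.3208, 0.193]
tool_rot: [-0.186, -3.136, -0.0]
force: [-0.2, 0.5, -2.3]
grip_width: 0.0425
gripper_force: 29.5
time: 24.15
tool_pos: [0.4246, 0.3207, 0.193]
tool_rot: [-2.355, -2.08, 0.0]
force: [0.6, 0.1, -3.1]
grip_width: 0.0423
gripper_force: 29.5
time: 24.65
tool_pos: [0.4636, 0.3159, 0.1928]
tool_rot: [-2.349, -2.086, 0.001]
force: [0.2, -0.4, -3.3]
grip_width: 0.0425
gripper_force: 29.5
t 24.65 tcp [463.6 315.9 192.8] phi 83.2 j6 36 F [ 0.2 -0.4 -3.3] w 42.5 gf 29.5
  turn -0.1 then shift(turned) [-0.2 -0.9  0.7] | shift(now) [-0.2 -0.9  0.7]
```

Hold, then tail.

```bash
python3 -m crank '[[[0,-0.8,0.6],0,1],[[0,0,0],0,1],[[0,0,0],0,1],[[0,0,0],0,1],[[0,0,0],0,1],[[0,0,0],0,1],[[0,0,0],0,1]]'
python3 -m crank '[[[0,-39,0],9,1],[[0,0,0],9,1],[[0,0,0],9,1],[[0,0,0],9,1],[[0,0,0],9,1],[[0,0,0],9,1],[[0,0,0],9,1],[[0,0,0],9,1],[[0,0,0],9,1],[[0,0,0],9,1]]'
python3 -m crank '[[[0,0,0],0,1],[[0,0,0],0,1]]'
python3 - <<'E'
from plan import *
plan(w("camera",(-95,0,192.1)),np.degrees(P["camera"][2]))
E
```

```text
time: 25.52
tool_pos: [0.4626, 0.3162, 0.1925]
tool_rot: [2.349, 2.086, 0.0]
force: [-0.1, 0.2, -2.2]
grip_width: 0.042
gripper_force: 29.5
time: 26.78
tool_pos: [0.4239, 0.3208, 0.1925]
tool_rot: [-3.135, 0.195, -0.0]
force: [0.1, -0.7, -2.9]
grip_width: 0.043
gripper_force: 29.5
time: 27.02
tool_pos: [0.4239, 0.3208, 0.1925]
tool_rot: [-3.136, 0.183, 0.0]
force: [0.2, -0.4, -3.1]
grip_width: 0.0423
gripper_force: 29.5
t 27.02 tcp [423.9 320.8 192.5] phi -6.7 j6 128 F [ 0.2 -0.4 -3.1] w 42.3 gf 29.5
  turn 0.0 then shift(turned) [0.2 0.5 0.4] | shift(now) [0.2 0.5 0.4]
```

```bash
python3 -m crank '[[[0,0,0],0,1],[[0,0,0],0,1],[[0,0,0],0,1],[[0,0,0],0,1],[[0,0,0],0,1],[[0,0,0],0,1]]' | head -3
python3 -m crank '[[[0,0,0],-10,1],[[0,0,0],-10,1],[[0,0,0],-10,1],[[0,0,0],-10,1],[[0,0,0],-10,1],[[0,0,0],-10,1],[[0,0,0],-10,1],[[0,0,0],-10,1],[[0,0,0],-10,1],[[0,0,0],-10,1]]' | head -3
python3 -m crank '[[[0,0,0],-10,1],[[0,0,0],-10,1],[[0,0,0],-10,1],[[0,0,0],-10,1],[[0,0,0],-10,1],[[0,0,0],-10,1],[[0,0,0],-10,1],[[0,0,0],-10,1],[[0,0,0],-10,1],[[0,0,0],-10,1]]' | head -3
python3 -m crank '[[[0,0,0],-10,1],[[0,0,0],-10,1],[[0,0,0],-10,1],[[0,0,0],-10,1],[[0,0,0],-10,1],[[0,0,0],-10,1],[[0,0,0],-10,1],[[0,-39,0],0,1],[[0,0,0],0,1],[[0,0,0],0,1]]' | head -3
python3 - <<'E'
from plan import *
plan(w("camera",(-56,0,192.1)),np.degrees(P["camera"][2])+270)
E
```

```text
time: 27.78
tool_pos: [0.4239, 0.3208, 0.1925]
tool_rot: [-3.136, 0.186, -0.0]
time: 29.02
tool_pos: [0.4239, 0.3208, 0.1925]
tool_rot: [2.152, 2.289, 0.0]
time: 30.28
tool_pos: [0.4239, 0.3208, 0.1924]
tool_rot: [-0.37, 3.12, 0.0]
time: 31.52
tool_pos: [0.4623, 0.3161, 0.1922]
tool_rot: [2.085, -2.349, -0.001]
t 31.52 tcp [462.3 316.1 192.2] phi -96.8 j6 -144 F [-0.7 -0.4 -2.9] w 42.2 gf 29.5
  turn -0.1 then shift(turned) [ 0.3 -0.4  0.1] | shift(now) [ 0.3 -0.4  0.1]
```

```bash
python3 -m crank '[[[0,0,0],0,1],[[0,0,0],0,1],[[0,0,0],0,1],[[0,0,0],0,1],[[0,0,0],0,1],[[0,0,0],0,1],[[0,0,0],0,1]]' | head -3
python3 -m crank '[[[0,39,0],0,1],[[0,0,0],9.6,1],[[0,0,0],9.6,1],[[0,0,0],9.6,1],[[0,0,0],9.6,1],[[0,0,0],9.6,1],[[0,0,0],9.6,1],[[0,0,0],9.6,1],[[0,0,0],9.6,1],[[0,0,0],0,1]]' | head -3
python3 - <<'E'
from plan import *
plan(w("station",(-40,0,120)),np.degrees(P["station"][2])+180)
E
```

```text
time: 32.4
tool_pos: [0.4627, 0.3162, 0.1925]
tool_rot: [-2.086, 2.349, -0.0]
time: 33.65
tool_pos: [0.4239, 0.3208, 0.1925]
tool_rot: [-0.178, 3.136, -0.0]
t 33.65 tcp [423.9 320.8 192.5] phi -173.5 j6 -65 F [ 0.2 -0.7 -2.1] w 42.8 gf 29.5
  turn 0.2 then shift(turned) [  13.2 -602.4   72.5] | shift(now) [  14.9 -602.3   72.5]
```

```bash
python3 -m crank '[[[1.1,-46,0],0,1],[[1.1,-46,0],0,1],[[1.1,-46,0],0,1],[[1.1,-46,0],0,1],[[1.1,-46,0],0,1],[[1.1,-46,0],0,1],[[1.1,-46,0],0,1],[[1.1,-46,0],0,1],[[1.1,-46,0],0,1],[[1.1,-46,0],0,1]]' | head -3
python3 -m crank '[[[1.1,-46,0],0,1],[[1.1,-46,0],0,1],[[1.1,-46,0],0,1],[[0,0,30],0,1],[[0,0,30],0,1],[[0,0,0],0,1],[[0,0,0],0,1],[[0,0,0],0,1]]' | head -3
python3 - <<'E'
from plan import *
from fit import *
from bench import cams
I={n:np.ascontiguousarray(cams.capture(n)[:,:,::-1]) for n in("scene","top")}
I4=cv2.imread("pics/scene4.png"); I3={n:cv2.imread(f"pics/{n}3.png") for n in("scene","top")}
plan(w("station",(-40,0,66)),np.degrees(P["station"][2])+180)
s=readout.get_state(); r=R.from_rotvec(s["tool_rot"]).as_matrix(); psi=np.arctan2(-r[1,0],-r[0,0])
q=[*s["tool_pos"][:2],psi,s["tool_pos"][2]-.0296]
x,y=135,150
c=cv2.resize(I["scene"][y:y+145,x:x+110],None,fx=4,fy=4,interpolation=cv2.INTER_CUBIC)
wire(c,"scene","cartridge",q,np.array([x,y]),4); wire(c,"scene","station",P["station"],np.array([x,y]),4,(255,255,0)); 
b=np.array([[-119,-55,35],[40,-55,35],[40,55,35],[-119,55,35]])/1000.
pp=((proj("scene",world(b,P["station"]))-[x,y]+.5)*4).round().astype(np.int32); cv2.polylines(c,[pp],True,(0,0,255))
x,y=310,190; d=cv2.resize(I3["top"][y:y+100,x:x+75],None,fx=4.6,fy=4.6,interpolation=cv2.INTER_CUBIC); wire(d,"top","station",P["station"],np.array([x,y]),4.6,(255,255,0))
pp=((proj("top",world(b,P["station"]))-[x,y]+.5)*4.6).round().astype(np.int32); cv2.polylines(d,[pp],True,(0,0,255))
o=np.zeros((580,785,3),np.uint8); o[:,:440]=c; o[:460,440:]=d[:,:345]; cv2.imwrite("pics/v6.png",o)
E
```

```text
time: 34.9
tool_pos: [0.4642, -0.1392, 0.1927]
tool_rot: [-0.18, 3.136, -0.0]
time: 35.9
tool_pos: [0.4774, -0.2756, 0.1345]
tool_rot: [-0.177, 3.134, -0.003]
t 36.00 tcp [ 477.1 -275.5  134.1] phi -173.6 j6 -132 F [ 0.2  0.6 -2.3] w 42.4 gf 29.5
  turn 0.1 then shift(turned) [ 0.1 -3.9 68.1] | shift(now) [ 0.3 -3.8 68.1]
```

View pics/v6.png

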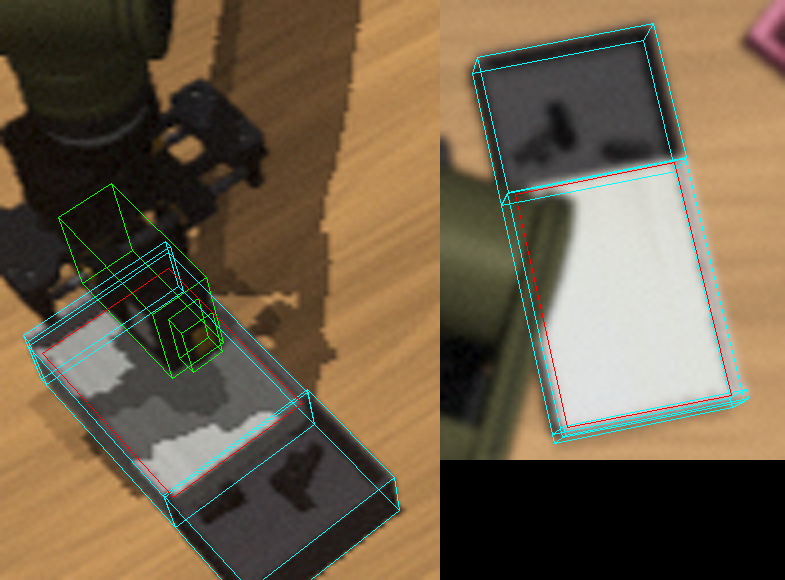

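```bash
python3 -m crank '[[[0,-3.9,20],0.1,1],[[0,0,25],0,1],[[0,0,15],0,1],[[0,0,5],0,1],[[0,0,0],0,1],[[0,0,0],0,1]]' | head -4
python3 - <<'E'
from plan import *
plan(w("station",(-40,0,65)),np.degrees(P["station"][2])+180)
E
```

```text
time: 36.75
tool_pos: [0.4774, -0.2794, 0.0685]
tool_rot: [-0.173, 3.135, -0.002]
force: [-0.4, 0.7, -2.2]
t 36.75 tcp [ 477.4 -279.4   68.5] phi -173.7 j6 -132 F [-0.4  0.7 -2.2] w 42.4 gf 29.5
  turn -0.1 then shift(turned) [0.  0.1 3.5] | shift(now) [0.  0.1 3.5]
```

```bash
python3 -m crank '[[[0,0,1.5],0,1],[[0,0,1],0,1],[[0,0,0.5],0,1],[[0,0,0],0,1],[[0,0,0],0,1]]' | head -4
python3 -m crank '[[[0,0,0.5],0,1],[[0,0,0],0,1],[[0,0,0],0,1]]' | head -4
```

```text
time: 37.38
tool_pos: [0.4768, -0.279, 0.0646]
tool_rot: [-0.173, 3.137, -0.0]
force: [-0.3, 0.6, -2.1]
time: 37.75
tool_pos: [0.4769, -0.279, 0.0646]
tool_rot: [-0.173, 3.137, -0.0]
force: [-3.0, 0.2, 3.7]
```

Contact is felt (force z went from -2.1 to +3.7 N). Release and rise.

```bash
python3 -m crank '[[[0,0,-0.3],0,0.1],[[0,0,0],0,-0.3],[[0,0,0],0,-0.6],[[0,0,0],0,-1],[[0,0,0],0,-1],[[0,0,0],0,-1],[[0,0,0],0,-1],[[0,0,0],0,-1]]'
python3 -m crank '[[[0,0,-15],0,-1],[[0,0,-40],0,-1],[[0,0,-40],0,-1],[[0,50,0],0,-1],[[-20,50,0],0,-1],[[-20,50,0],0,-1],[[-20,50,0],0,-1],[[0,50,0],0,-1],[[0,0,0],0,-1],[[0,0,0],0,-1]]' | head -4
python3 - <<'E'
from plan import *
from fit import *
from bench import cams
I={n:np.ascontiguousarray(cams.capture(n)[:,:,::-1]) for n in("scene","top")}
q=[*w("station",(-40,0,0))[:2],P["station"][2],.035]
o=[]
for n,(x,y) in {"scene":(140,190),"top":(305,190)}.items():
    cv2.imwrite(f"pics/{n}7.png",I[n]); c=cv2.resize(I[n][y:y+115,x:x+98],None,fx=4,fy=4,interpolation=cv2.INTER_CUBIC)
    wire(c,n,"cartridge",q,np.array([x,y]),4); o.append(c)
cv2.imwrite("pics/v7.png",cv2.hconcat(o))
E
```

```text
time: 38.75
tool_pos: [0.4768, -0.279, 0.0643]
tool_rot: [-0.173, 3.137, -0.0]
force: [0.0, -0.6, -0.4]
grip_width: 0.0945
gripper_force: 0.0
time: 40.0
tool_pos: [0.5093, -0.0241, 0.1602]
tool_rot: [-0.173, 3.136, -0.001]
force: [0.4, -0.4, -0.5]
```

View pics/v7.png

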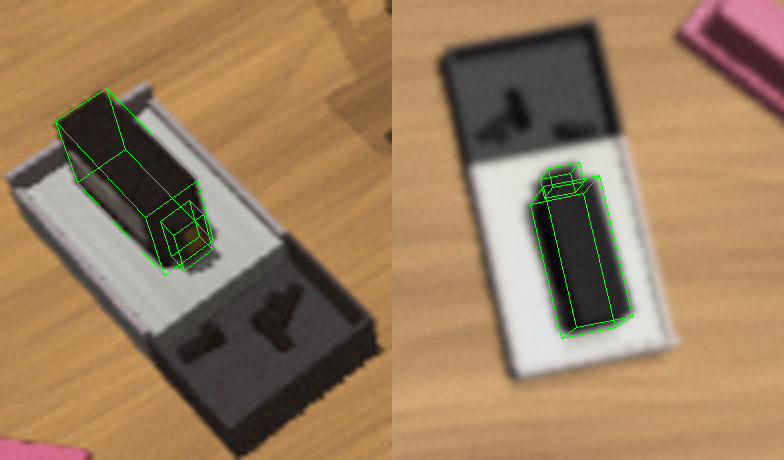

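```bash
python3 -c "
from bench import job_done; print(job_done())"
```

```text
the job is handed in; nothing more can be done
None
```

The job is handed in at about 40 s with no verdict returned: the last picture shows all three clips in the tray and the cartridge upright on the plate within about 3 mm of centre, nose to the tray; the scraper is back at its old spot and all four sides were held in order at the lens, but I viewed 12 pictures, over the limit of 10.

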